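# Lock the keyhole template plate onto the sloped glass-cutting easel

## Robot

A 6-joint arm with a two-finger parallel gripper is mounted at the origin on the work surface. World frame = base frame: x ahead of the robot, y to its left, z up, the work surface at z = 0. Lengths are in m, angles in rad, forces in N, time in s.
With the tool pointing down it reaches from about 0.35 to 0.8 m from the base axis. Payload 7.3 kg.
Tool frame: the origin (TCP) lies between the finger pads; the fingertips stand 25 mm ahead of it and the grasp point (between the pads) lies 6 mm ahead of it (r.tip_extent is the distance from the TCP to the fingertips, in m); z points along the fingers, y is the line along which they close (so a half turn about z gives the same grasp; the last joint's range is limited). The gripper opens to 85 mm and grips with 20 to 120 N. Pads are 22 mm wide; open, the fingers measure 114 mm over their backs; the gripper's body (76 mm by 85 mm) begins 54 mm behind the grasp point. The pads swing forward as they close: fully open they stand 13 mm farther back than shut.
Start: joints at [1.059, 0.342, 1.524, -0, 1.275, -0.146], TCP at [0.188, 0.49, 0.256] pointing down, gripper open.
Joint ranges: [-2.53, 2.53], [-0.77, 2.02], [0.04, 2.7], [-1, 4.14], [0.28, 2.66], [-3.11, 3.11]. Speed limits (rad/s): [2.57, 2.57, 3.14, 3.14, 3.14, 3.14].

## Interface

Orientations are given as a unit quaternion [x, y, z, w].
In Python, from workcell import r, command_gripper, optics gives the robot as it stands. The module is installed in compiled form; this text tells all that it offers. Calls block until the motion is done:
- r.reach(position, orientation): joint-space move of the TCP to a pose.
- r.move_straight(position, orientation=None, speed=0.15, max_force=None): straight line of the TCP; orientation=None keeps the orientation; speed is the mean speed in m/s. With max_force (N) it stops when the force on the tool has changed by that much, and returns True; else False.
- r.movej(angles): joint-space move.
- command_gripper(opening, force=None): finger opening in m; force is the grip in N (None keeps the last); returns when the fingers have stopped.
- r.hold(seconds).
- r.solve_ik(position, orientation): joint angles nearest the present ones, or None.
- r.read_state(): the state.
- optics.get_image(name): name is "scene" or "side" or "wrist"; returns (picture, depth): 384x512x3 uint8, red, green, blue; 384x512 float32, m along the optical axis (not along the pixel's ray), 0 where there is no reading.
- optics.camera_model(name): a dict with "K" (3x3 intrinsics, pixels), "R" (3x3) and "t" (3): a world point X has camera coordinates R X + t; the wrist camera has in their place "tool_from_camera" (4x4, takes a point from camera to tool coordinates, whose origin is the TCP and whose axes are the flange's). Camera axes: x right, y down, z forward; pixel columns grow to the right and rows downward; lengths in m; the calibration is good to about 2 mm. A picture is of the moment at which its call begins: read the wrist's pose just before it. camera_model takes no time and is no camera call.
A pose or a line that the arm cannot do raises r.PlanningError and nothing moves.
- r.finish_job(): hands the job in; it is judged then, once.
The state is a dict: "time_s": time; "joint_positions": joint angles; "dq": joint speeds; "tau": joint torques, N m; "eef_pos": TCP position; "eef_rot": TCP orientation; "contact_force": force on the tool from outside, world axes, zero at the start; "torque": the same for the moment, N m; "grip_width": finger opening in m; "grip_force": force on a finger pad.
Only numpy, scipy, OpenCV 4.12 (cv2) and the standard library are available. Lean on these libraries where they do the work, as an engineer would, in place of code of your own. Each camera call takes 0.05 s, during which the arm holds its last target. There are 200 camera calls.

## Task

Take the template plate that has the keyhole by its wooden grip and hang it on the headed stud of the sloped easel, grip end downhill: find the stud with the large end of the keyhole, press the plate down against the sprung pad and slide it straight down the slope until the stud is fully home at the end of the slot, then let it go so that the spring locks it up under the head. Keep it gentle (some 10 to 15 N is enough, never more than 25 N) and leave the other plate and everything else on the bench where it is.

Things in the scene. Friction and masses are not known exactly. Their poses are not given: they have to be found in the camera images.
- plate: The plate to hang: bare aluminium, 150 (x) x 90 (y) x 6 (z) mm, about 0.3 kg, lying flat on the table with its wooden grip up and a keyhole in one half. Origin: centre of the underside; z points out of the face that carries the grip; +x points to the keyhole end, which goes uphill on the easel.
- grip (a point): Middle of the top of the plate's wooden grip bar, at plate x -6, y 0, z 34 mm. The bar is 14 (x) x 50 (y) mm and 28 mm high above the plate's face.
- keyhole (a point): Centre of the keyhole's large end, about 22 mm across, on the plate's underside at plate x +28, y 0 mm. From it a slot 12 mm wide runs along plate +x.
- slot_end (a point): Where the stud's axis is when fully home at the end of the slot, plate x +54, y 0 mm, on the underside. Around it, plate x +43 to +66 mm, the front face is sunk 2.5 mm in a pocket 26 mm wide in which the stud's head seats. The 4 mm of full thickness between large hole and pocket must pass under the head, which takes pressing against the pad.
- easel: Sloped wooden easel, fixed, 220 mm wide. Origin: centre of its foot on the table; z vertical, +x level towards its high side (uphill). Its board, 260 mm long, rises at 30 degrees from its lower edge at x -115, z 35 mm: uphill along the board is (cos30, 0, sin30), out of the board (-sin30, 0, cos30). A low ledge 12 mm wide lies along the lower edge.
- track_mid (a point): Point on the easel's centre line (easel y 0), on the top face of the raised pad, 175 mm uphill of the board's lower edge (board face is 8 mm below). A steel stud, clamped and square to the board, stands in a track along the slope anywhere within 24 mm uphill or downhill of this point: find it by feel or sight. Neck 8 mm, head 17 mm diameter; head underside 2 mm, top 7 mm above this point.
- pad_edge (a point): Middle of the lower edge of the raised sprung pad's top face, on the easel's centre line. The grey pad reaches from here 160 mm uphill, is 80 mm wide and parallel to the board.
- pad (a joint): How far the sprung pad is pushed in towards the board, m: 0 = up, 0.0055 = bottomed. 3 N start it, then 1.2 N per mm more. The keyhole's rim slides under the stud's head only with the pad in by 4 mm or more (8 N); when the plate is let go with the head seated in its pocket, the pad stays in by about 1.5 mm.
- round_plate: The other plate, to be left: same size and grip, but a plain round hole 22 mm across and no slot. Origin as for the plate.
- jar: Bystander: small closed glass jar, 56 mm diameter, 75 mm high; origin under its centre.
- spool: Bystander: steel spool, 60 mm diameter, 44 mm high; origin under its centre.
- hammer: Bystander: hammer lying on the bench.
- brush: Bystander: brush lying on the bench.
- glass_block: Bystander: block of green glass 60 x 45 x 20 mm; origin under its centre.
- pot: Bystander: white open pot, 70 mm diameter, 90 mm high; origin under its centre.
Not all that is in view belongs to the job. What is shaped like the plate but yellow is not meant.

How it is judged:
On the way:
1. the plate, lying along the slope over the stud, presses the sprung pad in by 3.2 mm or more (value of joint pad above 0.0032 m and distance between plate and track_mid below 0.075 m and contact force between plate and easel above 1 N), for 0.1 s.
At the end, for the whole second after the job is handed in: The plate lies along the slope on the pad (tilt 26 to 34 degrees, square to the easel within 7 degrees, centred within 8 mm), the stud's head sits in the pocket at the end of the slot, so that the released plate holds the sprung pad in by 0.7 to 2.7 mm, and the plate is released and at rest (value of joint pad between 0.0007 and 0.0027 m and x of plate in the frame of easel between -0.042 and 0.015 m and y of plate in the frame of easel between -0.008 and 0.008 m and angle between the y axis of plate and the y axis of easel, either way round below 0.13 rad and angle between plate's own z axis and vertical between 0.46 and 0.59 rad and linear speed of plate below 0.01 m/s and angular speed of plate below 0.1 rad/s); the robot touches nothing.
It fails at once if the plate is pressed or pushed against the easel, its pad or its stud with more than 60 N in all contacts together (contact force between plate and easel above 60 N).
It fails at once if the round-hole plate is moved by more than 30 mm (distance of round_plate from where it was at the start of the episode above 0.03 m).
It fails at once if another thing on the bench is moved by more than 30 mm (distance of any of jar, spool, hammer, brush, glass_block, pot from where it was at the start of the episode above 0.03 m).
It also fails if it takes over 72 s, if anything falls off the work surface, if the arm or the gripper's body presses on something with over 40 N, if the wrist force passes 120 N, or if a joint passes its speed limit or range.

## Working session

There is one attempt and no reset: what is moved stays moved. The work goes in short steps, each a Python script; the robot and the scene stay as the last script left them, time stands still between calls to the robot, and variables do not carry over. Pictures are saved under pics/ and viewed, at most 10 in all, crops included, and the job is handed in when it is done.

```bash
mkdir -p pics
python3 - <<'E'
from workcell import r, optics
import cv2, numpy as np
for n in ("scene","side"):
    im,d=optics.get_image(n); np.savez(f"{n}.npz",im=im,d=d)
    cv2.imwrite(f"pics/{n}0.png",cv2.resize(im[:,:,::-1],(800,600),interpolation=cv2.INTER_CUBIC))
    m=optics.camera_model(n); print(n,m["K"].round(1).tolist(),(-m["R"].T@m["t"]).round(3),m["R"].round(2).tolist(),(d==0).mean())
print(r.read_state()["time_s"], r.tip_extent, optics.camera_model("wrist"))
E
```

```text
scene [[465.5, 0.0, 260.1], [0.0, 465.5, 196.5], [0.0, 0.0, 1.0]] [ 1.244 -0.735  1.383] [[0.73, 0.68, -0.01], [0.53, -0.58, -0.62], [-0.42, 0.45, -0.79]] 0.0038401285807291665
side [[476.2, 0.0, 258.4], [0.0, 476.2, 189.0], [0.0, 0.0, 1.0]] [0.498 0.983 1.266] [[-1.0, -0.05, -0.0], [-0.04, 0.77, -0.64], [0.04, -0.64, -0.77]] 0.0036570231119791665
0.1 0.025 {'K': array([[330.24252124,   0.        , 253.29918463],
       [  0.        , 330.24252124, 191.94398444],
       [  0.        ,   0.        ,   1.        ]]), 'tool_from_camera': array([[-6.24746311e-04, -9.63890791e-01, -2.66297114e-01,
         6.70557461e-02],
       [ 9.99999743e-01, -6.95516750e-04,  1.71447745e-04,
        -5.76209887e-04],
       [-3.50471005e-04, -2.66296939e-01,  9.63890978e-01,
        -1.18118276e-01],
       [ 0.00000000e+00,  0.00000000e+00,  0.00000000e+00,
         1.00000000e+00]])}
```

View pics/scene0.png

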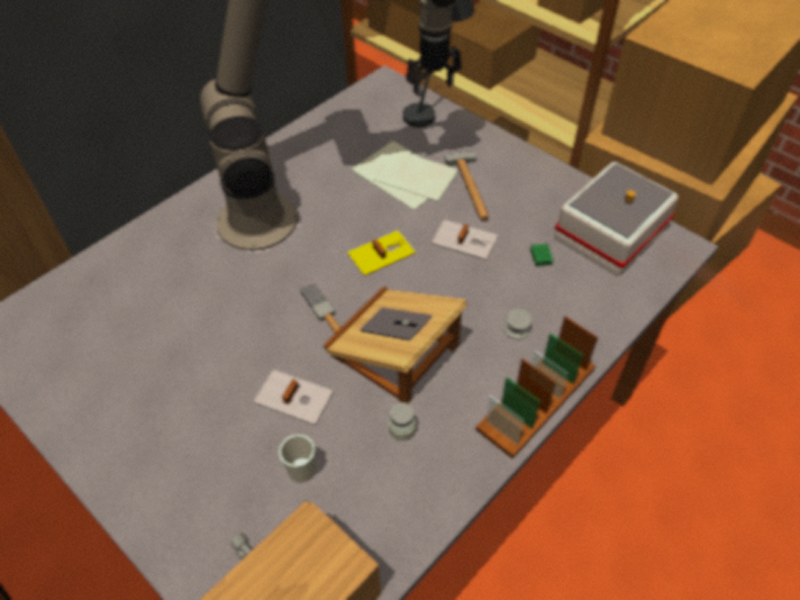

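View pics/side0.png

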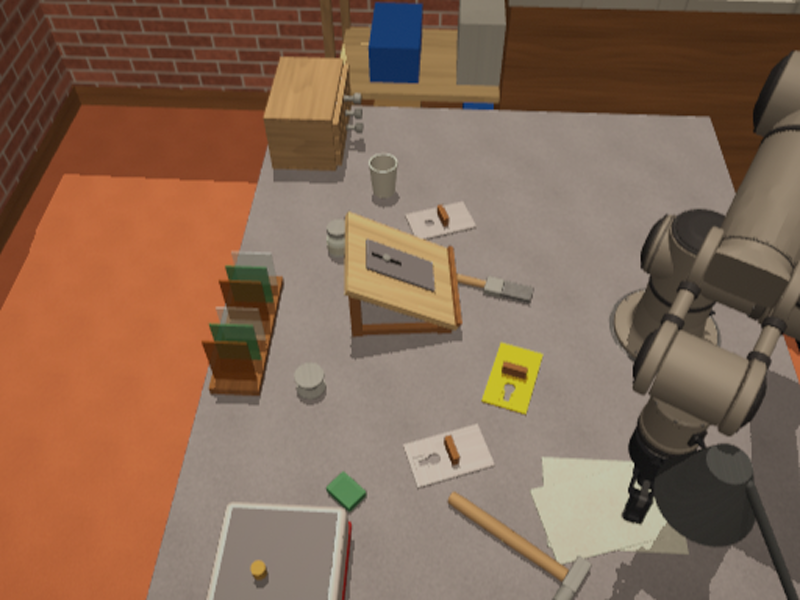

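The scene (800x600) view shows three look-alikes. A white plate with a grip and a keyhole-like slot is at scene (465,238) / side (448,455). A white plate with a round hole is at scene (293,396) / side (440,218). A yellow plate is at scene (381,252) / side (513,378). The first fits (bare metal, slotted hole), and I'll confirm it in a crop. The easel's pad is at scene (397,322) / side (400,265).

```bash
cat > h.py <<'E'
import numpy as np, cv2
from scipy.spatial.transform import Rotation as R
from workcell import r, optics, command_gripper
def cam(n, st=None):
    m=optics.camera_model(n)
    if n!="wrist": return m["K"],m["R"],m["t"]
    st=st or r.read_state(); T=m["tool_from_camera"]
    Rt=R.from_quat(st["eef_rot"]).as_matrix(); Rc=Rt@T[:3,:3]; c=Rt@T[:3,3]+st["eef_pos"]
    return m["K"],Rc.T,-Rc.T@c
def rays(C,px):
    K,Rm,t=C; p=cv2.undistortPoints(np.float64(px).reshape(-1,1,2),K,None)[:,0]
    return -Rm.T@t, np.c_[p,np.ones(len(p))]@Rm
def onplane(C,px,n,d):           # points with n.X=d
    c,v=rays(C,px); n=np.array(n,float); return c+v*((d-n@c)/(v@n))[:,None]
def tri(C1,p1,C2,p2):
    P=[C[0]@np.c_[C[1],C[2]] for C in (C1,C2)]
    X=cv2.triangulatePoints(P[0],P[1],np.float64(p1).reshape(-1,2).T,np.float64(p2).reshape(-1,2).T); return (X[:3]/X[3]).T
def proj(C,X):
    x=(np.atleast_2d(X)@C[1].T+C[2])@C[0].T; return x[:,:2]/x[:,2:]
def blob(mask):
    cs,_=cv2.findContours(mask.astype(np.uint8),cv2.RETR_EXTERNAL,cv2.CHAIN_APPROX_NONE); return max(cs,key=cv2.contourArea)
def centre(c):
    m=cv2.moments(c); return np.array([m["m10"],m["m01"]])/m["m00"]
E
cat > a.py <<'E'
from h import *
roi={("side","plate"):(250,265,325,318),("scene","plate"):(270,134,325,170),("side","easel"):(215,125,310,215),("scene","easel"):(200,175,310,255)}
out={}
for (n,w),(x0,y0,x1,y1) in roi.items():
    im=np.load(n+".npz")["im"]; hsv=cv2.cvtColor(im,cv2.COLOR_RGB2HSV)[y0:y1,x0:x1].astype(int); H,S,V=np.moveaxis(hsv,2,0)
    C=cam(n)
    if w=="plate":
        grip=blob((S>110)); med=np.median(np.r_[V[0],V[-1],V[:,0],V[:,-1]]); pl=blob((V>med+25)&(S<90))
        g=centre(grip)+[x0,y0]; rect=cv2.minAreaRect(pl)
        box=cv2.boxPoints(rect)+[x0,y0]; hull=cv2.convexHull(pl); q=cv2.approxPolyN(hull,4)[0]+[x0,y0]
        out[n,'g']=g; out[n,'q']=q; print(n,"grip",g.round(1),"ground quad",onplane(C,q,[0,0,1],.006).round(3).tolist())
    else:
        pad=blob(cv2.morphologyEx(((S<60)&(V>50)&(V<150)).astype(np.uint8),cv2.MORPH_OPEN,np.ones((3,3))))
        q=cv2.approxPolyN(cv2.convexHull(pad),4)[0]+[x0,y0]; out[n,'p']=q; print(n,"pad",q.tolist(),cv2.contourArea(pad))
        d=np.load(n+".npz")["d"]
print("grip tri",tri(cam("scene"),out["scene","g"],cam("side"),out["side","g"]).round(3))
a,b=out["scene","p"],out["side","p"]
for k in range(4):
    X=tri(cam("scene"),a,cam("side"),np.roll(b,k,0)); e=np.abs(proj(cam("scene"),X)-a).max()
    print(k,round(float(e),1),X.round(3).tolist())
im=np.load("side.npz")["im"]
A=cv2.resize(im[260:320,245:330,::-1],(400,300),interpolation=3);B=cv2.resize(im[120:180,245:330,::-1],(400,300),interpolation=3)
cv2.imwrite("pics/crop1.png",np.vstack([A,B]))
E
python3 a.py
```

```text
side grip [288.7 287.8] ground quad [[0.369, 0.337, 0.006], [0.509, 0.388, 0.006], [0.539, 0.304, 0.006], [0.4, 0.253, 0.006]]
scene grip [308.5 136.5] ground quad [[0.512, 0.39, 0.006], [0.543, 0.307, 0.006], [0.404, 0.254, 0.006], [0.369, 0.337, 0.006]]
side pad [[276, 168], [278, 186], [235, 171], [235, 153]] 689.5
scene pad [[309, 175], [309, 254], [200, 254], [200, 175]] 4103.0
grip tri [[0.464 0.359 0.082]]
0 35.4 [[0.587, 0.09, 0.235], [0.646, -0.031, -0.005], [0.588, -0.231, -0.033], [0.546, -0.108, 0.232]]
1 39.5 [[0.658, 0.057, 0.278], [0.661, -0.061, 0.055], [0.47, -0.215, -0.141], [0.535, -0.08, 0.195]]
2 26.5 [[0.648, 0.086, 0.238], [0.735, -0.091, 0.106], [0.491, -0.24, -0.075], [0.425, -0.057, 0.107]]
3 23.5 [[0.572, 0.12, 0.193], [0.725, -0.061, 0.051], [0.6, -0.256, 0.024], [0.443, -0.085, 0.152]]
```

View pics/crop1.png

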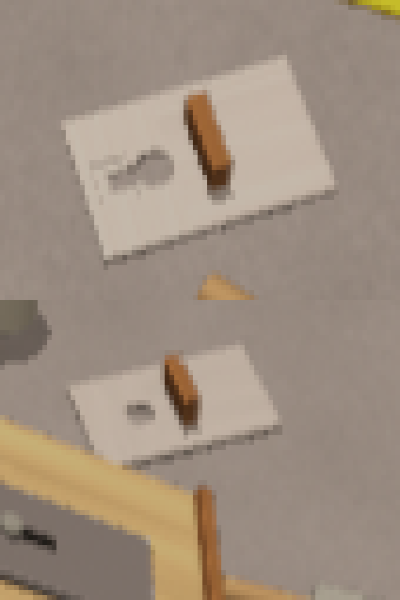

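The top crop (side 800-scale plate at (448,455)) shows the large hole next to the grip with a slot running left, away from it: this is the keyhole plate. The lower one has only a round hole. The measured quad is 149 x 90 mm in both views, at z = 6 mm. Next come close views with the wrist camera.

```bash
cat >> h.py <<'E'
def frame(up,n,s):               # tool quaternion: z=-n, y=s*up
    n=n/np.linalg.norm(n); y=s*(up-n*(up@n)); y/=np.linalg.norm(y); return R.from_matrix(np.c_[np.cross(y,-n),y,-n]).as_quat()
def easel_axes(yaw):
    e=np.array([np.cos(yaw),np.sin(yaw),0]); z=np.array([0,0,1.]); c,s=np.cos(np.pi/6),.5
    return c*e+s*z, np.array([-np.sin(yaw),np.cos(yaw),0]), c*z-s*e    # uphill, left, normal
E
cat > b.py <<'E'
from h import *
q=np.array([[276,168],[278,186],[235,171],[235,153]],float); qs=q.mean(0)+.75*(q-q.mean(0))
d=np.load("side.npz")["d"]; c,v=rays(cam("side"),qs); X=c+v*np.array([d[int(round(y)),int(round(x))] for x,y in qs])[:,None]
print(X.round(3).tolist()); u=X[2:].mean(0)-X[:2].mean(0); print("slope",np.degrees(np.arctan2(u[2],np.hypot(*u[:2]))))
w=X[1]+X[2]-X[0]-X[3]; yaw=np.arctan2(u[1],u[0]); print("yaw",np.degrees(yaw), "by y-axis",np.degrees(np.arctan2(-w[0],w[1])))
pc=X.mean(0); up,lf,n=easel_axes(yaw); a=np.radians(20.1); px=np.array([np.cos(a),np.sin(a),0]); z=np.array([0,0,1.])
for s in (1,-1):
    P=frame(px,z,s); E=frame(up,n,s)
    for nm,p,o in (("plate",[.449,.3185,.2],P),("grasp",[.449,.3185,.035],P),("easel",pc+.17*n,E),("on",pc+.03*n,E),("on-",pc+.03*n-.06*up,E)):
        j=r.solve_ik(np.array(p),o); print(s,nm,None if j is None else np.round(j,2).tolist())
np.savez("coarse.npz",pc=pc,yaw=yaw)
E
python3 b.py
```

```text
[[0.517, -0.087, 0.083], [0.51, -0.028, 0.082], [0.613, -0.022, 0.138], [0.618, -0.08, 0.139]]
slope 28.578377526933867
yaw 3.509669562480931 by y-axis 5.727675806595296
1 plate [0.48, 0.44, 1.54, -0.0, 1.16, 0.13]
1 grasp [0.48, 0.66, 1.7, -0.0, 0.79, 0.13]
1 easel [-0.43, 0.04, 2.02, 0.4, 0.64, -0.76]
1 on [-0.34, 0.36, 2.03, 0.66, 0.33, -0.99]
1 on- None
-1 plate [0.48, 0.44, 1.54, -0.0, 1.16, -3.01]
-1 grasp [0.48, 0.66, 1.7, -0.0, 0.79, -3.01]
-1 easel [-0.43, 0.04, 2.02, 0.4, 0.64, 2.39]
-1 on [-0.34, 0.36, 2.03, 0.66, 0.33, 2.15]
-1 on- None
```

```bash
cat > c.py <<'E'
from h import *
k=np.load("coarse.npz"); pc,yaw=k["pc"],float(k["yaw"]); up,lf,n=easel_axes(yaw); z=np.array([0,0,1.]); a=np.radians(20.1); px=np.array([np.cos(a),np.sin(a),0])
def snap(name):
    r.hold(.3); st=r.read_state(); im,d=optics.get_image("wrist"); K,Rm,t=cam("wrist",st)
    np.savez(name+".npz",im=im,d=d,K=K,R=Rm,t=t); print(name,st["time_s"],np.round(st["joint_positions"],2)); return im
P=frame(px,z,1); E=frame(up,n,1)
r.reach(np.array([.449,.3185,.22]),P); p1=snap("p1")
r.move_straight(np.array([.449,.3185,.22])-.07*px,P,speed=.1); snap("p2")
r.reach(pc+.17*n,E); e1=snap("e1")
r.move_straight(pc+.17*n+.06*up,E,speed=.1); e2=snap("e2")
cv2.imwrite("pics/w1.png",cv2.resize(np.hstack([p1,e1])[:,:,::-1],(800,300),interpolation=cv2.INTER_AREA))
E
python3 c.py
```

```text
p1 1.6 [0.48 0.42 1.51 0.   1.21 0.13]
p2 2.8 [ 0.5   0.3   1.69 -0.    1.15  0.15]
e1 4.5333 [-0.42  0.04  2.02  0.4   0.64 -0.76]
e2 5.6333 [-0.36  0.1   1.86  0.32  0.72 -0.62]
```

View pics/w1.png

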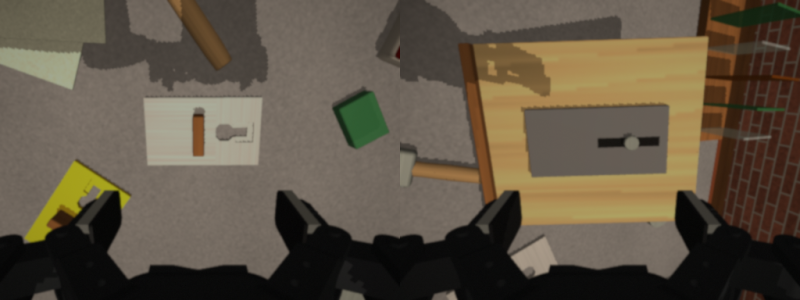

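The wrist views (800x300 montage) show two things. On the left, the plate is at about (204,131), with its grip at (198,133) and its keyhole at (230,132) pointing uphill-right. On the right, the pad runs (524..667, 105..178), with the stud head at (632,142) in the dark track (597..660).

```bash
cat > d.py <<'E'
from h import *
def load(n): f=np.load(n+".npz"); return f["im"],(f["K"],f["R"],f["t"]),cv2.cvtColor(f["im"],cv2.COLOR_RGB2HSV).astype(int),f["d"]
def quad(c): 
    q=cv2.approxPolyN(cv2.convexHull(c),4)[0].astype(float).reshape(-1,2); s=q-q.mean(0); return q[np.argsort(np.arctan2(s[:,1],s[:,0]))]
def win(M,seed,h):
    m=np.zeros(M.shape,np.uint8); x,y=map(int,seed); m[max(0,y-h):y+h,max(0,x-h):x+h]=1; return (M&(m>0)).astype(np.uint8)
def comp(M,seed): # connected component nearest seed
    M=cv2.morphologyEx(M.astype(np.uint8),cv2.MORPH_OPEN,np.ones((3,3))); cs,_=cv2.findContours(M,cv2.RETR_EXTERNAL,cv2.CHAIN_APPROX_NONE)
    cs=[c for c in cs if cv2.contourArea(c)>30]; return min(cs,key=lambda c:-cv2.pointPolygonTest(c,tuple(map(float,seed)),True))
res={}
k=np.load("coarse.npz"); pc=k["pc"]
for n in ("e1","e2"):
    im,C,h,d=load(n); H,S,V=np.moveaxis(h,2,0); s=proj(C,pc)[0]
    pad=comp(win((S<50)&(V>60)&(V<160),s,110),s+[-25,10]); q=quad(pad); 
    m=np.zeros(S.shape,np.uint8); cv2.fillConvexPoly(m,q.astype(int),1); m=cv2.erode(m,np.ones((9,9)))
    tr=cv2.convexHull(blob((V<45)&(m>0))); 
    m2=np.zeros_like(m); cv2.fillConvexPoly(m2,tr,1); m2=cv2.dilate(m2,np.ones((7,7)))
    pv=np.median(V[m>0]); hd=comp((V>pv+18)&(m2>0)&(S<60),centre(tr)); (hx,hy),hr=cv2.minEnclosingCircle(hd)
    res[n]=(C,q,np.r_[centre(hd)],cv2.boundingRect(tr)); print(n,"pad",q.round().tolist(),"padV",pv,"head",centre(hd).round(1),round(hr,1),cv2.contourArea(hd),"track",cv2.boundingRect(tr))
A,B=res["e1"],res["e2"]
X=tri(A[0],A[1],B[0],B[1]); print("pad corners",X.round(4).tolist()); print("edges mm",[round(1e3*np.linalg.norm(X[i]-X[i-1]),1) for i in range(4)])
print("head",tri(A[0],A[2],B[0],B[2]).round(4))
# 0=TL(downhill,+?) 1=TR 2=BR 3=BL ; right=uphill
u=X[1]+X[2]-X[0]-X[3]; w=X[0]+X[1]-X[2]-X[3]; print("slope",np.degrees(np.arctan2(u[2],np.hypot(*u[:2]))),"yaw",np.degrees(np.arctan2(u[1],u[0])),"w",w/np.linalg.norm(w),"centre",X.mean(0).round(4))
for n in ("p1","p2"):
    im,C,h,d=load(n); H,S,V=np.moveaxis(h,2,0); s=proj(C,[[.4543,.3205,.006]])[0]
    pl=comp(win((S<50)&(V>165),s,100),s); q=quad(pl); m=np.zeros(S.shape,np.uint8); cv2.fillConvexPoly(m,q.astype(int),1)
    g=blob((S>100)&(m>0)); gq=cv2.boxPoints(cv2.minAreaRect(g)); gq=gq[np.argsort(np.arctan2(*(gq-gq.mean(0)).T[::-1]))]
    res[n]=(C,q,centre(g),gq); print(n,"plate",q.round().tolist(),"grip",centre(g).round(1),gq.round(1).tolist(),"plane z=.006:",onplane(C,q,[0,0,1],.006).round(4).tolist())
A,B=res["p1"],res["p2"]; X=tri(A[0],A[1],B[0],B[1]); print("plate",X.round(4).tolist(),"c",X.mean(0).round(4)); print([round(1e3*np.linalg.norm(X[i]-X[i-1]),1) for i in range(4)])
u=X[1]+X[2]-X[0]-X[3]; print("plate yaw",np.degrees(np.arctan2(u[1],u[0])))
G=tri(A[0],A[3],B[0],B[3]); print("grip",tri(A[0],A[2],B[0],B[2]).round(4),G.round(4).tolist())
E
python3 d.py
```

```text
Traceback (most recent call last):
  File "d.py", line 18, in <module>
    pv=np.median(V[m>0]); hd=comp((V>pv+18)&(m2>0)&(S<60),centre(tr)); (hx,hy),hr=cv2.minEnclosingCircle(hd)
                             ~~~~^^^^^^^^^^^^^^^^^^^^^^^^^^^^^^^^^^^^
  File "d.py", line 9, in comp
    cs=[c for c in cs if cv2.contourArea(c)>30]; return min(cs,key=lambda c:-cv2.pointPolygonTest(c,tuple(map(float,seed)),True))
                                                        ~~~^^^^^^^^^^^^^^^^^^^^^^^^^^^^^^^^^^^^^^^^^^^^^^^^^^^^^^^^^^^^^^^^^^^^^^
ValueError: min() iterable argument is empty
```

```bash
python3 - <<'E'
import re
s=open("d.py").read()
s=s.replace("tr=cv2.convexHull(blob((V<45)&(m>0)));","tr=cv2.convexHull(cv2.findNonZero(((V<50)&(m>0)).astype(np.uint8)));print('pad',q.round().tolist(),'med',np.median(V[m>0]),cv2.boundingRect(tr),'p99',np.percentile(V[m>0],[1,50,98,99.5]));cv2.imwrite(f'pics/{n}c.png',cv2.resize(im[110:250,130:380,::-1],(800,448),interpolation=2));")
s=s.replace("pv+18","pv+12")
open("d.py","w").write(s)
E
python3 d.py
```

```text
pad [[160.0, 141.0], [343.0, 135.0], [339.0, 220.0], [169.0, 225.0]] med 100.0 (254, 176, 77, 12) p99 [ 22. 100. 103. 125.]
e1 pad [[160.0, 141.0], [343.0, 135.0], [339.0, 220.0], [169.0, 225.0]] padV 100.0 head [296.5 183.2] 8.1 176.0 track (254, 176, 77, 12)
pad [[91.0, 140.0], [273.0, 134.0], [275.0, 219.0], [105.0, 224.0]] med 105.0 (187, 175, 77, 12) p99 [ 24. 105. 108. 132.]
e2 pad [[91.0, 140.0], [273.0, 134.0], [275.0, 219.0], [105.0, 224.0]] padV 105.0 head [228.1 182. ] 8.6 181.0 track (187, 175, 77, 12)
pad corners [[0.4925, -0.0247, 0.0712], [0.6267, -0.0111, 0.152], [0.6369, -0.0895, 0.1492], [0.4997, -0.1022, 0.0715]]
edges mm [np.float64(77.9), np.float64(157.2), np.float64(79.1), np.float64(158.2)]
head [[ 0.5932 -0.0543  0.1368]]
slope 30.162921028508272 yaw 5.5361633881190295 w [-0.11138514  0.99365116  0.0158344 ] centre [ 0.5639 -0.0569  0.111 ]
p1 plate [[185.0, 127.0], [334.0, 127.0], [329.0, 209.0], [190.0, 209.0]] grip [253.5 172.6] [[247.0, 146.0], [260.0, 146.0], [260.0, 199.0], [247.0, 199.0]] plane z=.006: [[0.3705, 0.3351, 0.006], [0.509, 0.3859, 0.006], [0.5387, 0.3058, 0.006], [0.4005, 0.2551, 0.006]]
p2 plate [[256.0, 126.0], [384.0, 126.0], [370.0, 208.0], [256.0, 208.0]] grip [325.1 171.5] [[317.6000061035156, 144.6999969482422], [335.5, 145.6999969482422], [332.3999938964844, 198.6999969482422], [314.5, 197.6999969482422]] plane z=.006: [[0.3712, 0.3355, 0.006], [0.4901, 0.3788, 0.006], [0.5138, 0.2968, 0.006], [0.4006, 0.2555, 0.006]]
plate [[0.3711, 0.3356, 0.0098], [0.5434, 0.3876, -0.1304], [0.6082, 0.2594, -0.1979], [0.4006, 0.2557, 0.0071]] c [ 0.4808  0.3096 -0.0779]
[np.float64(85.3), np.float64(228.1), np.float64(158.8), np.float64(291.8)]
plate yaw 8.348945486299211
grip [[0.4488 0.3187 0.0236]] [[0.4343, 0.3395, 0.0123], [0.4452, 0.3459, 0.0334], [0.463, 0.2982, 0.0334], [0.4529, 0.288, 0.0114]]
```

View pics/e1c.png

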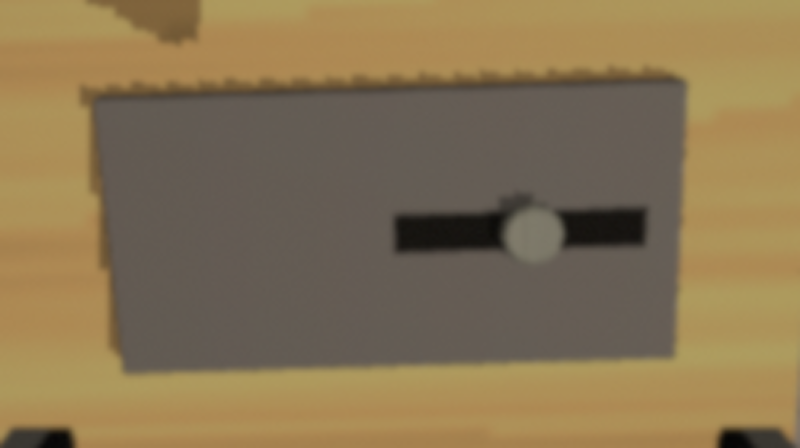

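The pad measures 158 x 78.5 mm at a slope of 30.2°, with yaw about 5.7°. The stud head lies on the centre line, 38 mm uphill of the pad's centre and 7.6 mm above the pad's plane (expected 7). Heights agree with the text: grip top 33.4 mm, and track_mid predicted at z = 0.129. An upright tool would violate J5 at the home pose, so I'll scan for a sideways lean about the closing axis, which leaves the grasp flush.

```bash
cat >> h.py <<'E'
YAW=np.radians(5.7); UP,LF,N=easel_axes(YAW)
HEAD=np.array([.5932,-.0543,.1368]); STUD=HEAD-.0073*N          # stud axis at pad-surface height (pad up)
PA=np.radians(20.1); PX=np.array([np.cos(PA),np.sin(PA),0]); PY=np.array([-PX[1],PX[0],0]); Z=np.array([0,0,1.])
PC=np.array([.4547,.3205,0]); HG=.0365
def tool(x,y,n,phi,s=1): return frame(x,np.cos(phi)*n+np.sin(phi)*y,s)
def tcp_on(along,h,lat=0.): # TCP for keyhole 'along' m uphill of stud, plate underside h above raised pad
    return STUD+(along-.034)*UP+lat*LF+(h+HG)*N
def grasp(dz=0.): return PC-.006*PX+(HG+dz)*Z
E
python3 - <<'E'
from h import *
for s in (1,-1):
  for deg in (-35,-25,-18,-12,0,12,18,25,35):
    f=np.radians(deg); P=tool(PX,PY,Z,f,s); E=tool(UP,LF,N,f,s); rest=[]
    for p,o in ((grasp(),P),(grasp(.15),P),(tcp_on(0,.08),E),(tcp_on(0,.0),E),(tcp_on(-.026,-.005),E),(tcp_on(-.032,-.005),E),(tcp_on(-.026,.07)+.07*np.tan(f)*LF,E)):
        j=r.solve_ik(p,o); rest.append("None" if j is None else "%.2f/%.2f/%.2f"%(j[3],j[4],j[5]))
    print(s,deg,rest)
E
```

```text
1 -35 ['0.77/0.94/-0.74', '0.65/1.20/-0.49', '0.83/1.22/-1.39', '0.90/1.10/-1.46', '0.91/1.08/-1.54', '0.92/1.07/-1.55', '0.80/1.25/-1.47']
1 -25 ['0.60/0.84/-0.54', '0.48/1.14/-0.33', '0.80/1.04/-1.32', '0.89/0.91/-1.42', '0.93/0.88/-1.50', '0.93/0.88/-1.52', '0.80/1.04/-1.42']
1 -18 ['0.45/0.80/-0.36', '0.35/1.12/-0.20', '0.76/0.90/-1.25', '0.88/0.76/-1.37', '0.93/0.73/-1.46', '0.94/0.73/-1.49', '0.79/0.89/-1.36']
1 -12 ['0.30/0.78/-0.20', '0.23/1.11/-0.09', '0.71/0.78/-1.17', '0.85/0.63/-1.30', '0.92/0.60/-1.42', '0.94/0.60/-1.44', '0.76/0.76/-1.29']
1 0 ['-0.00/0.79/0.13', '-0.00/1.13/0.13', '0.50/0.54/-0.89', '0.66/0.37/-1.04', '0.81/0.33/-1.21', '0.85/0.32/-1.26', '0.58/0.48/-1.00']
1 12 ['-0.27/0.88/0.41', '-0.22/1.20/0.32', '-0.06/0.37/-0.25', 'None', 'None', 'None', '-0.12/0.29/-0.17']
1 18 ['-0.38/0.94/0.53', '-0.32/1.24/0.40', '-0.49/0.37/0.22', 'None', 'None', 'None', '-0.67/0.32/0.44']
1 25 ['-0.49/1.02/0.64', '-0.43/1.30/0.49', '-0.89/0.44/0.67', 'None', 'None', 'None', 'None']
1 35 ['-0.61/1.15/0.76', '-0.56/1.40/0.59', 'None', 'None', 'None', 'None', 'None']
-1 -35 ['
[... 368 characters left out ...]
1.66', '0.79/0.89/1.78']
-1 -12 ['0.30/0.78/2.94', '0.23/1.11/3.05', '0.71/0.78/1.97', '0.85/0.63/1.84', '0.92/0.60/1.72', '0.94/0.60/1.70', '0.76/0.76/1.85']
-1 0 ['-0.00/0.79/-3.01', '-0.00/1.13/-3.01', '0.50/0.54/2.25', '0.66/0.37/2.10', '0.81/0.33/1.93', '0.85/0.32/1.88', '0.58/0.48/2.14']
-1 12 ['-0.27/0.88/-2.73', '-0.22/1.20/-2.82', '-0.06/0.37/2.89', 'None', 'None', 'None', '-0.12/0.29/2.97']
-1 18 ['-0.38/0.94/-2.62', '-0.32/1.24/-2.74', '-0.49/0.37/-2.93', 'None', 'None', 'None', '-0.67/0.32/-2.70']
-1 25 ['-0.49/1.02/-2.50', '-0.43/1.30/-2.65', '-0.89/0.44/-2.47', 'None', 'None', 'None', 'None']
-1 35 ['-0.61/1.15/-2.38', '-0.56/1.40/-2.55', 'None', 'None', 'None', 'None', 'None']
```

```bash
cat > e.py <<'E'
from h import *
f=np.radians(-12); P=tool(PX,PY,Z,f); back=-R.from_quat(P).as_matrix()[:,2]
command_gripper(.042,60)
r.reach(grasp()+.13*back,P)
print("stop",r.move_straight(grasp()+.03*back,P,speed=.15,max_force=8), r.move_straight(grasp(),P,speed=.04,max_force=8))
s=r.read_state(); print(s["time_s"],(s["eef_pos"]-grasp()).round(4),s["contact_force"].round(1))
command_gripper(0.,60); s=r.read_state(); print("grip",s["grip_width"],s["grip_force"],s["contact_force"].round(1),s["eef_pos"].round(4))
r.move_straight(grasp(.15),P,speed=.12); r.hold(.3); s=r.read_state(); print(s["time_s"],s["contact_force"].round(2),s["torque"].round(2),s["grip_width"])
im,d=optics.get_image("wrist"); K,Rm,t=cam("wrist",s); np.savez("g1.npz",im=im,d=d,K=K,R=Rm,t=t,pos=s["eef_pos"],rot=s["eef_rot"])
cv2.imwrite("pics/g1.png",cv2.resize(im[60:360,80:430,::-1],(700,600),interpolation=2))
E
python3 e.py
```

```text
stop False False
9.3167 [0.0001 0.0001 0.0001] [-0.1 -0.1 -0.9]
grip 0.012787560017168664 61.05530619621277 [ 0.5 -1.8  3.4] [0.4493 0.3185 0.0369]
11.3833 [-0.97  0.17 -3.2 ] [-0.2  -0.06 -0.02] 0.012846150869273883
```

View pics/g1.png

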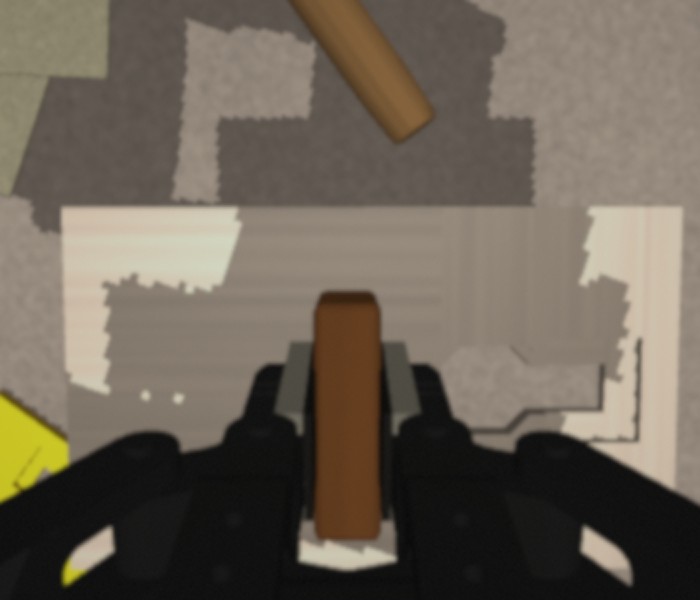

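The plate is held. In the crop, its far corners are at (62,207) and (682,207), the grip is between the pads, and the keyhole outline is visible at (445..600, 345..430) with the pocket's edge at x = 638. I'll use these to check the plate's pose in the tool, through the same camera that measured the stud.

Run:
```python
from h import *
g=np.load("g1.npz"); C=(g["K"],g["R"],g["t"]); T=g["pos"]
px=np.array([[62,207],[682,207],[638,390],[602,390],[515,410],[515,360]],float)/2+[80,60]
o=T-.0369*Z   # plate underside plane height
X=onplane(C,px,Z,o[2]+.006)
for nm,p in zip(("cornerL -75,45","cornerR 75,45","pocket edge 66","x slot/pocket 60?","slot low edge","slot up edge"),X):
    print(nm,"plate x %.1f y %.1f"%(1e3*((p-o)@PX)-6,1e3*((p-o)@PY)))
# stud/yaw recheck: track and pad edges cast on pad plane
f=np.load("e1.npz"); 
for n in ("e1","e2"):
    f=np.load(n+".npz"); C=(f["K"],f["R"],f["t"]); V=cv2.cvtColor(f["im"],cv2.COLOR_RGB2HSV)[...,2]
    x0,y0,w,h=((254,176,77,12) if n=="e1" else (187,175,77,12)); m=np.zeros_like(V); m[y0-2:y0+h+2,x0:x0+w]=1
    hd=proj(C,HEAD)[0]; yy,xx=np.nonzero((V<50)&(m>0)&(np.abs(np.arange(512)-hd[0])>16)[None]); Y=onplane(C,np.c_[xx,yy],N,STUD@N)-STUD
    a,b=Y@UP,Y@LF; print(n,"track up %.1f..%.1f lat %.1f slope %.2f deg"%(1e3*a.min(),1e3*a.max(),1e3*b.mean(),np.degrees(np.polyfit(a,b,1)[0])))
    q=np.array([[160,141],[343,135],[339,220],[169,225]] if n=="e1" else [[91,140],[273,134],[275,219],[105,224]],float); Q=onplane(C,q,N,STUD@N)-STUD; print((1e3*np.c_[Q@UP,Q@LF]).round(1).tolist())
    H=onplane(C,[{"e1":[296.5,183.2],"e2":[228.1,182.]}[n]],N,HEAD@N)[0]-HEAD; print("head",1e3*H@UP,1e3*H@LF)
```

```text
cornerL -75,45 plate x -75.0 y 45.1
cornerR 75,45 plate x 75.1 y 45.0
pocket edge 66 plate x 65.6 y 0.1
x slot/pocket 60? plate x 56.8 y 0.1
slot low edge plate x 35.4 y -4.9
slot up edge plate x 35.2 y 7.5
e1 track up -37.2..30.9 lat -0.3 slope -0.13 deg
[[-116.8, 39.5], [40.6, 39.5], [40.3, -38.5], [-117.3, -38.3]]
head -0.005722031108924661 -0.03878322710984723
e2 track up -37.6..30.7 lat -0.2 slope 0.02 deg
[[-116.6, 39.7], [40.2, 39.5], [40.7, -38.5], [-117.2, -38.1]]
head 0.024081478142398638 0.18265564371104626
```

Corners, the pocket edge and the easel yaw all match within 0.5 mm. Next: carry the plate over, lower it until contact, and check the height.

```bash
sed -i 's/HG=.0365/HG=.0369/' h.py
cat >> h.py <<'E'
F12=np.radians(-12); EQ=tool(UP,LF,N,F12)
def rep(tag,b=None):
    s=r.read_state(); f=s["contact_force"]-(0 if b is None else b); d=s["eef_pos"]-tcp_on(0,0)
    print(tag,"t%.1f"%s["time_s"],"keyhole-stud up/lat/h mm",(1e3*np.array([d@UP,d@LF,d@N])).round(2),"F up/lat/n",np.array([f@UP,f@LF,f@N]).round(1),"tq",s["torque"].round(2),"w %.4f"%s["grip_width"]); return s
E
python3 - <<'E'
from h import *
s=r.read_state(); r.move_straight(s["eef_pos"]+[0,0,.12],speed=.2)
r.reach(tcp_on(0,.10),EQ); r.move_straight(tcp_on(0,.015),EQ,speed=.08); r.hold(.4)
s=rep("pre"); b=s["contact_force"]; np.save("base.npy",b)
print(r.move_straight(tcp_on(0,-.003),EQ,speed=.015,max_force=3.)); r.hold(.2); rep("contact",b)
im,d=optics.get_image("side"); cv2.imwrite("pics/s2.png",cv2.resize(im[90:240,190:390,::-1],(800,600),interpolation=2))
E
```

```text
pre t15.3 keyhole-stud up/lat/h mm [ 0.09 -0.03 15.13] F up/lat/n [-1.9  0.  -3.3] tq [-0.21  0.58  0.03] w 0.0131
True
contact t16.4 keyhole-stud up/lat/h mm [-1.06  0.27 -0.9 ] F up/lat/n [ 1.3 -0.5  4.1] tq [-0.3   0.01 -0.08] w 0.0130
```

View pics/s2.png

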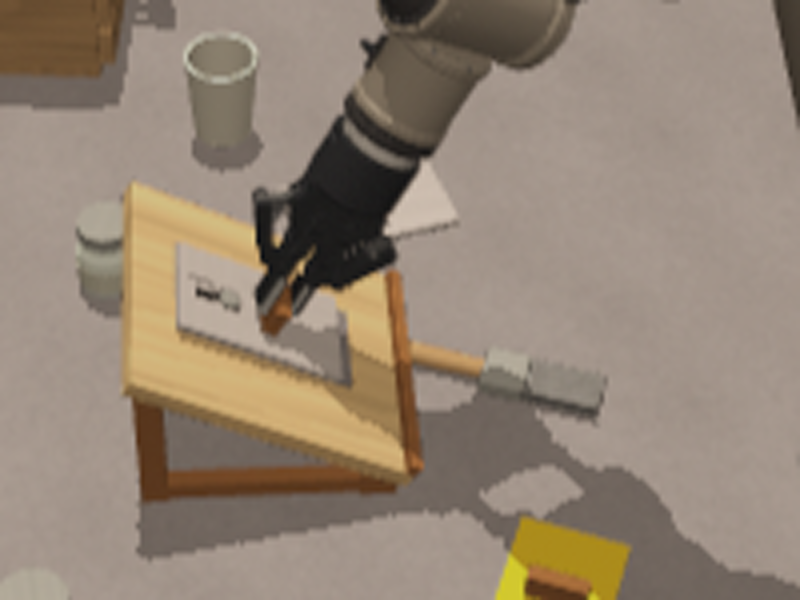

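Contact is at h = -0.9 mm, so the plate is on the pad with the head inside the large hole (seen at (232,297)) and not on top of the head. Now press.

Run:
```python
from h import *
b=np.load("base.npy")
for h in (-.003,-.0045,-.0055,-.0063,-.007):
    st=r.move_straight(tcp_on(-.001,h),EQ,speed=.01,max_force=8); r.hold(.2); s=rep("h%.1f %s"%(1e3*h,st),b)
    if (s["contact_force"]-b)@N>10: break
```

```text
h-3.0 False t17.0 keyhole-stud up/lat/h mm [-1.22  0.32 -3.  ] F up/lat/n [1.1 0.9 6.2] tq [0.06 0.37 0.2 ] w 0.0127
h-4.5 False t17.5 keyhole-stud up/lat/h mm [-1.2   0.24 -4.5 ] F up/lat/n [0.3 2.6 8.9] tq [0.31 0.46 0.38] w 0.0127
h-5.5 False t18.0 keyhole-stud up/lat/h mm [-1.18  0.3  -4.84] F up/lat/n [-2.4  2.5 19.2] tq [0.43 0.9  0.51] w 0.0127
```

The pad bottomed near h = -4.9 mm. I'll back off slightly to about 10 N and slide downhill.

Run:
```python
from h import *
b=np.load("base.npy")
r.move_straight(tcp_on(-.001,-.0047),EQ,speed=.01); r.hold(.2); rep("back",b)
for a in (-.006,-.012,-.018,-.023,-.0265):
    st=r.move_straight(tcp_on(a,-.0047),EQ,speed=.02,max_force=9); s=rep("a%.1f %s"%(1e3*a,st),b)
    if st or np.linalg.norm(s["contact_force"]-b)>20: break
```

```text
back t18.4 keyhole-stud up/lat/h mm [-1.2   0.28 -4.68] F up/lat/n [0.6 3.2 8.2] tq [0.34 0.52 0.38] w 0.0128
a-6.0 False t18.8 keyhole-stud up/lat/h mm [-5.12 -0.72 -4.51] F up/lat/n [2.1 1.3 9.7] tq [0.14 0.18 0.15] w 0.0130
a-12.0 False t19.3 keyhole-stud up/lat/h mm [-11.    -1.02  -4.52] F up/lat/n [3.1 0.4 8.3] tq [0.06 0.1  0.08] w 0.0129
a-18.0 False t19.7 keyhole-stud up/lat/h mm [-17.02  -1.07  -4.52] F up/lat/n [ 2.9 -0.4  8.9] tq [0.05 0.12 0.07] w 0.0128
a-23.0 False t20.1 keyhole-stud up/lat/h mm [-22.01  -1.09  -4.54] F up/lat/n [ 1.3 -0.7  9.2] tq [0.09 0.2  0.06] w 0.0129
a-26.5 False t20.4 keyhole-stud up/lat/h mm [-25.49  -1.12  -4.54] F up/lat/n [1.9 0.3 8.9] tq [0.12 0.14 0.1 ] w 0.0129
```

Run:
```python
from h import *
b=np.load("base.npy"); r.hold(.2); rep("now",b)
st=r.move_straight(tcp_on(-.032,-.0047),EQ,speed=.01,max_force=6); s=rep("end %s"%st,b); r.hold(.2); rep("held",b)
im,d=optics.get_image("wrist"); cv2.imwrite("pics/e3.png",cv2.resize(im[60:360,80:430,::-1],(700,600),interpolation=2))
```

```text
now t20.6 keyhole-stud up/lat/h mm [-25.49  -1.12  -4.56] F up/lat/n [1.6 0.3 8.7] tq [0.12 0.15 0.06] w 0.0128
end True t21.0 keyhole-stud up/lat/h mm [-27.17  -1.24  -4.35] F up/lat/n [3.1 0.1 6.7] tq [-0.03  0.07  0.06] w 0.0125
held t21.2 keyhole-stud up/lat/h mm [-27.18  -1.24  -4.34] F up/lat/n [ 5.  -3.3  7.2] tq [-0.22 -0.15 -0.15] w 0.0128
```

View pics/e3.png

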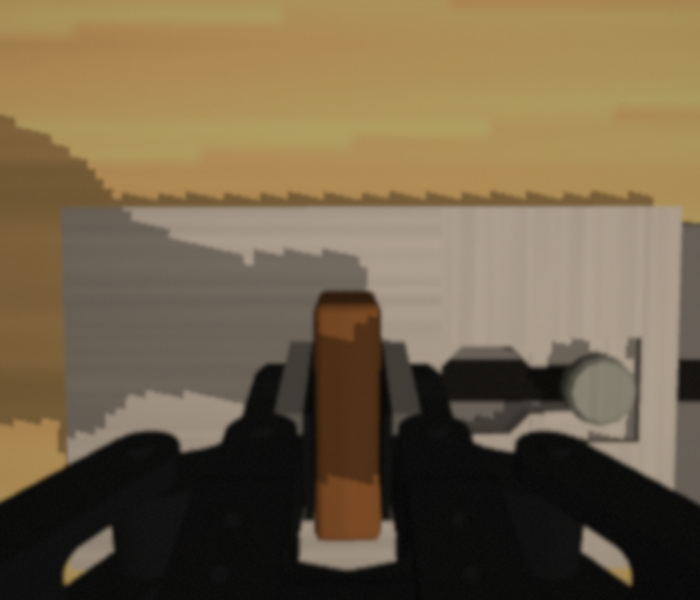

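The picture shows the head (600,388) at the upper end of the pocket (edge at x = 638), and the force rose at -27 mm, so the stud is home. I'll ease the side force, let the spring lift the plate, open and retreat.

Run:
```python
from h import *
b=np.load("base.npy"); back=-R.from_quat(EQ).as_matrix()[:,2]
r.move_straight(tcp_on(-.0267,-.0042,-.0005),EQ,speed=.01); rep("eased",b)
for h in (-.0032,-.0024):
    st=r.move_straight(tcp_on(-.0265,h,-.0005),EQ,speed=.01,max_force=9); r.hold(.2); rep("h %s"%st,b)
command_gripper(.04); r.hold(.3); s=rep("open"); p=s["eef_pos"]
r.move_straight(p+.05*back,EQ,speed=.05,max_force=8); r.move_straight(p+.16*back,EQ,speed=.15); r.hold(.3)
s=rep("away"); im,d=optics.get_image("wrist"); K,Rm,t=cam("wrist",s); np.savez("f.npz",im=im,d=d,K=K,R=Rm,t=t)
i2,_=optics.get_image("side")
cv2.imwrite("pics/fin.png",np.hstack([cv2.resize(im[...,::-1],(400,300),interpolation=2),cv2.resize(i2[90:240,190:390,::-1],(400,300),interpolation=2)]))
```

```text
eased t21.6 keyhole-stud up/lat/h mm [-26.89  -1.05  -4.26] F up/lat/n [ 1.7 -4.4  8.1] tq [-0.55  0.19 -0.35] w 0.0128
h False t22.0 keyhole-stud up/lat/h mm [-26.82  -0.74  -3.24] F up/lat/n [ 0.8 -3.9  7.7] tq [-0.56  0.29 -0.32] w 0.0128
h False t22.5 keyhole-stud up/lat/h mm [-26.74  -0.36  -2.45] F up/lat/n [ 0.1 -3.   5.8] tq [-0.55  0.45 -0.32] w 0.0127
open t23.1 keyhole-stud up/lat/h mm [-26.48  -0.45  -2.39] F up/lat/n [-0.3  0.1 -0.1] tq [-0.15  0.21  0.  ] w 0.0397
away t25.5 keyhole-stud up/lat/h mm [-26.7  -33.45 153.65] F up/lat/n [0.9 0.2 0.1] tq [-0.07  0.2   0.04] w 0.0399
```

View pics/fin.png

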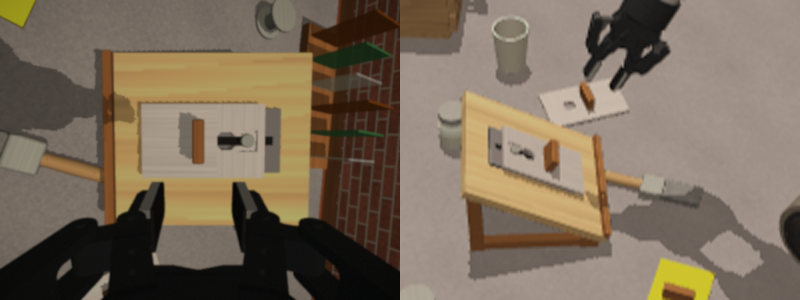

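Run:
```python
from h import *
f=np.load("f.npz"); C=(f["K"],f["R"],f["t"]); d=f["d"]; im=f["im"]; hsv=cv2.cvtColor(im,cv2.COLOR_RGB2HSV).astype(int)
c,v=rays(C,np.indices((384,512))[::-1].reshape(2,-1).T); X=(c+v*d.reshape(-1,1)-STUD); U,L,H=[1e3*(X@a).reshape(384,512) for a in (UP,LF,N)]
def med(u0,u1,l0,l1): m=(U>u0)&(U<u1)&(L>l0)&(L<l1)&(d>0); return np.median(H[m]).round(2),m.sum()
print("head",med(-4,4,-4,4),"plate up-side",med(-25,8,18,40),"plate right",med(-25,8,-40,-18),"plate low",med(-120,-80,-30,30),"pad above",med(26,36,-35,35))
m=((hsv[...,1]<50)&(hsv[...,2]>140)&(U>-150)&(U<40)&(abs(L)<60)&(d>0)).astype(np.uint8); q=cv2.approxPolyN(cv2.convexHull(blob(m)),4)[0].reshape(-1,2)
Q=onplane(C,q,N,STUD@N+.0045)-STUD; print("corners up/lat",(1e3*np.c_[Q@UP,Q@LF]).round(1).tolist())
```

```text
head (np.float64(7.79), np.int64(74)) plate up-side (np.float64(5.61), np.int64(804)) plate right (np.float64(234.97), np.int64(8371)) plate low (np.float64(206.42), np.int64(7683)) pad above (np.float64(-0.32), np.int64(738))
corners up/lat [[20.6, 43.4], [21.0, -43.4], [-128.3, -43.3], [-129.0, 43.6]]
```

The head stands 2.2 mm proud of the plate face, so it is seated; 5 mm would mean the head is still on the rim. The plate centre is 54 mm below the stud, centred and square.

```bash
python3 -c "
from workcell import r
print(r.finish_job())"
```

```text
the job is handed in; nothing more can be done
None
```

The keyhole plate is hanging on the stud with its head seated in the pocket, released and square to the easel; the force I read stayed below about 20 N, I saw nothing else moved, and the job is handed in (no verdict was returned).

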